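# Swap two reagent bottles under the rack's glass shelf

### The job

The tall round bottle and the squat jar were put back in each other's bay of the reagent rack: swap them, so that each finally stands upright, flat on the floor of the bay where the other began. Carry them upright, set them down rather than drop them, and do not knock the rack; leave the square bottle, the beaker and the vial block where they are.

Things in the scene. Friction and masses are not known exactly. Their poses are not given: they have to be found in the camera images.
- tall_bottle: Tall round amber-glass bottle with paper label and white cap, loose, 0.2 to 0.4 kg. Body 54 mm in diameter and straight from 0 to 95 mm above its underside, then a shoulder and neck; the cap is 35 mm in diameter and its top is at 140 mm. Origin: centre of its underside; z up along its axis.
- squat_jar: Squat round amber-glass jar with paper label and wide white cap, loose, 0.17 to 0.35 kg. Body 60 mm in diameter, straight from 0 to 64 mm above its underside; the cap is 56 mm in diameter and its top is at 88 mm. Origin: centre of its underside; z up along its axis.
- square_bottle: Square amber-glass bottle, 48 x 48 mm, 115 mm high with its round white cap, loose, standing in the remaining bay; not to be moved. Origin: centre of its underside; z up.
- beaker: Clear glass beaker on the bench, 72 mm in diameter, 85 mm high, loose; not to be moved. Origin: centre of its underside.
- vial_block: Grey block of small capped vials on the bench, 70 mm (its x) by 110 mm (its y), 46 mm high, loose; not to be moved. Origin: centre of its underside.
- rack: Reagent rack, fixed. Its x points to the rear, away from the robot, y left along the row, z up; origin on the bench under the middle bay's centre. White tray 110 mm (x) by 375 mm (y) with three bays in a row, open in front and behind; a glass shelf hangs over it on two 20 mm square posts at x = 80, y = 200 and -200 mm. Starts turned up to 0.18 rad about the vertical.
- shelf_edge (a point): Middle of the lower front edge of the rack's clear, aluminium-framed glass shelf; axes as the rack's. The shelf's underside is 240 mm, its top 256 mm above the bench; it runs 90 mm to the rear from here and 207 mm to either side, so this edge lies straight above the bays' centres: an upright gripper cannot get at the bays, one tilted 25 to 40 degrees from the front can.
- bay0 (a point): Centre of the floor of the left (+y) bay; axes as the rack's. Each bay is an 84 x 84 mm square, 125 mm from the next, its floor 30 mm above the bench, its walls 10 mm higher than the floor. The tall bottle, squat jar and square bottle start one in each bay, in any order, up to 7 mm off centre in x and y.
- bay1 (a point): Centre of the floor of the middle bay; axes as the rack's. Each bay is an 84 x 84 mm square, 125 mm from the next, its floor 30 mm above the bench, its walls 10 mm higher than the floor. The tall bottle, squat jar and square bottle start one in each bay, in any order, up to 7 mm off centre in x and y.
- bay2 (a point): Centre of the floor of the right (-y) bay; axes as the rack's. Each bay is an 84 x 84 mm square, 125 mm from the next, its floor 30 mm above the bench, its walls 10 mm higher than the floor. The tall bottle, squat jar and square bottle start one in each bay, in any order, up to 7 mm off centre in x and y.
There are look-alikes about, which are no part of the job. Leave any purple look-alike of the squat_jar alone.

How it is judged:
By the outcome, as a careful person would: the job done as asked, in the order asked, and still so for the second after the job is handed in, with the robot touching nothing.
It also fails if it takes over 72 s, if anything falls off the work surface, if the arm or the gripper's body presses on something with over 40 N, if the wrist force passes 120 N, or if a joint passes its speed limit or range.

### The arm

A 6-joint arm with a two-finger parallel gripper is mounted at the origin on the work surface. World frame = base frame: x ahead of the robot, y to its left, z up, the work surface at z = 0. Lengths are in m, angles in rad, forces in N, time in s.
With the tool pointing down it reaches from about 0.3 to 0.775 m from the base axis. Payload 14.6 kg.
Tool frame: the origin (TCP) lies midway between the tips of the shut fingers; the grasp point (between the pads) lies 19 mm behind it; z points along the fingers, y is the line along which they close (so a half turn about z gives the same grasp; the last joint's range is limited). The gripper opens to 94 mm and grips with 3 to 60 N. Pads are 16 mm wide; open, the fingers measure 119 mm over their backs; the gripper's body (75 mm by 177 mm) begins 78 mm behind the grasp point.
Start: joints at [1.04, 0.3, 1.521, -0, 1.321, -0.067], TCP at [0.246, 0.492, 0.205] pointing down, gripper open.
Joint ranges: [-3.03, 3.03], [-0.79, 2.21], [0.23, 2.52], [-1.04, 4.18], [0, 3.07], [-2.55, 2.55]. Speed limits (rad/s): [2.22, 2.22, 2.57, 3.14, 3.14, 3.14].

### API

Orientations are given as a rotation vector (axis times angle).
In Python, from station import * gives the robot as it stands. The module is installed in compiled form; this text tells all that it offers. Calls block until the motion is done:
- move_ptp(position, orientation): joint-space move of the TCP to a pose.
- move_l(position, feed=0.15, frame=None, threshold=None): straight line of the TCP; frame=None keeps the orientation; feed is the mean speed in m/s. With threshold (N) it stops when the force on the tool has changed by that much, and returns True; else False.
- move_j(angles): joint-space move.
- command_gripper(opening, force=None): finger opening in m; force is the grip in N (None keeps the last); returns when the fingers have stopped.
- sleep(seconds).
- solve_ik(position, orientation): joint angles nearest the present ones, or None.
- snapshot(name): name is "scene" or "top" or "wrist"; returns the picture (384x512x3 uint8, red, green, blue); there is no depth.
- camera_model(name): a dict with "fx", "fy", "cx", "cy" (pixels), "rvec" (rotation vector, rad) and "tvec" (3), from world to camera coordinates, as OpenCV has them. Camera axes: x right, y down, z forward; pixel columns grow to the right and rows downward; lengths in m; the calibration is good to about 2 mm. A picture is of the moment at which its call begins: read the wrist's pose just before it. camera_model takes no time and is no camera call; for the wrist camera it gives the pose at the moment of the call.
A pose or a line that the arm cannot do raises IKError and nothing moves.
- sign_off(): hands the job in; it is judged then, once.
Readings, each from a call of its own:
- read_clock(): time.
- read_qpos(): joint angles.
- read_qd(): joint speeds.
- read_effort(): joint torques, N m.
- read_tool_pos(): TCP position.
- read_eef_rot(): TCP orientation.
- read_force(): force on the tool from outside, world axes, zero at the start.
- read_moment(): the same for the moment, N m.
- read_finger_gap(): finger opening in m.
- read_finger_force(): force on a finger pad.
Only numpy, scipy, OpenCV 4.12 (cv2) and the standard library are available. Lean on these libraries where they do the work, as an engineer would, in place of code of your own. Each camera call takes 0.05 s, during which the arm holds its last target. There are 200 camera calls.

## Working session

There is one attempt and no reset: what is moved stays moved. The work goes in short steps, each a Python script; the robot and the scene stay as the last script left them, time stands still between calls to the robot, and variables do not carry over. Pictures are saved under pics/ and viewed, at most 10 in all, crops included, and the job is handed in when it is done.

```bash
mkdir -p pics; python3 - <<'E'
from station import *
import cv2, numpy as np
for n in("scene","top"):
    im=snapshot(n); cv2.imwrite(f"pics/{n}0.png",im[...,::-1]); m=camera_model(n)
    R=cv2.Rodrigues(np.array(m["rvec"]))[0]; print(n,m,"pos",-R.T@np.array(m["tvec"]))
E
```

```text
scene {'fx': 399.7178832675682, 'fy': 399.7178832675682, 'cx': 247.83140718110008, 'cy': 187.95612764814618, 'rvec': array([ 1.77771837,  1.63144621, -0.72286647]), 'tvec': array([-0.10046298, -0.23623888,  1.25816739])} pos [ 1.10242529 -0.00635363  0.65841089]
top {'fx': 391.479051064126, 'fy': 391.479051064126, 'cx': 254.24139743876094, 'cy': 197.72137670903336, 'rvec': array([ 2.16942775, -2.18292686,  0.13155566]), 'tvec': array([0.05274509, 0.5314205 , 0.91695113])} pos [0.43408774 0.06588108 0.96603141]
```

View pics/scene0.png

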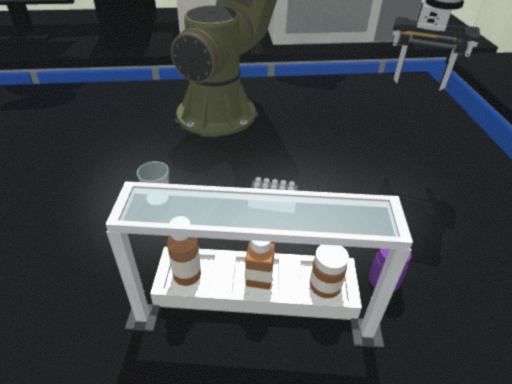

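View pics/top0.png

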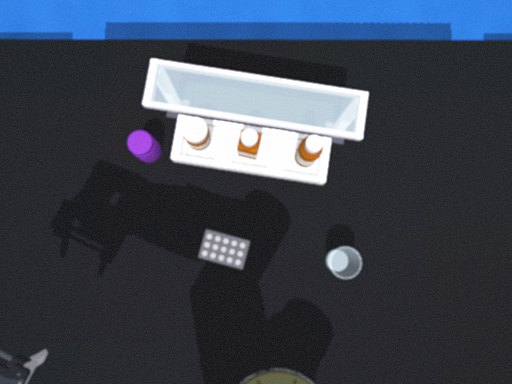

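The pictures show three things in the rack:

- **Jar:** in bay0, the left bay (+y). Its cap is at top (196,131) and scene (330,262).
- **Square bottle:** in the middle bay, at top (249,140) and scene (260,262).
- **Tall bottle:** in bay2, at top (312,148) and scene (183,255).

The possible mix-ups are:

- **For the jar:** the purple look-alike at top (144,146), scene (390,268), which I reject because it's purple.
- **For the tall bottle:** the square bottle.

The beaker is at top (344,262) and the vial block at top (224,250). Next is one close crop to check the choice.

```bash
cat > h.py <<'E'
import cv2, numpy as np
from scipy.spatial.transform import Rotation as Ro
def cam(m):
    R=cv2.Rodrigues(np.array(m["rvec"],float))[0]; return R,np.array(m["tvec"],float)
def ray(m,uv):
    R,t=cam(m); d=R.T@np.array([(uv[0]-m["cx"])/m["fx"],(uv[1]-m["cy"])/m["fy"],1]); return -R.T@t,d
def onz(m,uv,z):
    c,d=ray(m,uv); return c+d*(z-c[2])/d[2]
def proj(m,p):
    R,t=cam(m); q=R@np.array(p,float)+t; return np.array([m["fx"]*q[0]/q[2]+m["cx"],m["fy"]*q[1]/q[2]+m["cy"]])
E
python3 - <<'E'
from station import *
from h import *
t=cv2.imread("pics/top0.png"); m=camera_model("top")
cv2.imwrite("pics/topc.png",cv2.resize(t[50:195,130:375],None,fx=3.2,fy=3.2,interpolation=cv2.INTER_CUBIC))
for n,uv,z in[("jar",(196,131),.118),("sq",(249,136),.145),("tall",(314,145),.17),("block",(224,250),.046),("beaker",(342,263),.04),("purple",(141,142),.088),
 ("trayFL",(172,160),.0),("trayFR",(326,184),.0),("shelfFL",(143,106),.256),("shelfFR",(363,139),.256)]: print(n,onz(m,uv,z).round(4))
E
```

```text
jar [0.6714 0.1788 0.118 ]
sq [0.6526 0.0618 0.145 ]
tall [ 0.6264 -0.0731  0.17  ]
block [0.4078 0.121  0.046 ]
beaker [ 0.3753 -0.1552  0.04  ]
purple [0.6544 0.3076 0.088 ]
trayFL [0.6304 0.2537 0.    ]
trayFR [ 0.5681 -0.1306  0.    ]
shelfFL [0.6806 0.2592 0.256 ]
shelfFR [ 0.6168 -0.1498  0.256 ]
```

View pics/topc.png

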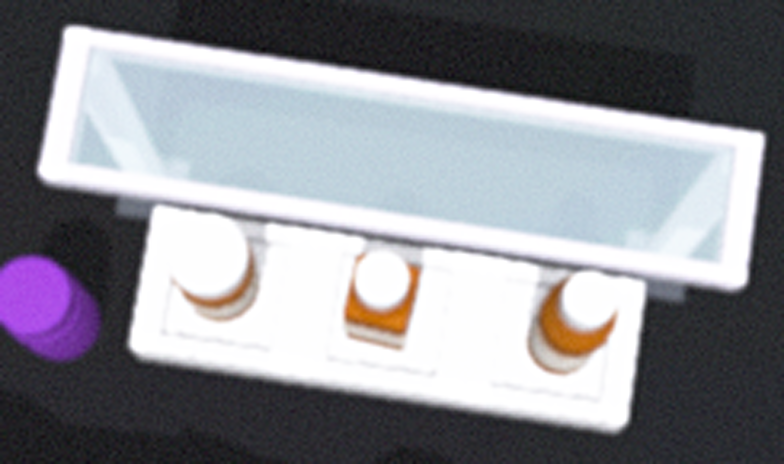

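The crop confirms it: the round wide cap in the left bay is the jar, the square body is in the middle, and the tall round bottle is on the right. The purple jar stands outside the rack. The rack yaw is about -0.155 rad, with its origin near (0.648, 0.054). Next I check reachability and take a tilted wrist view.

```bash
cat >> h.py <<'E'
PSI=-0.155; O=np.array([.648,.054,0]); TILT=np.radians(38)
EX=np.array([np.cos(PSI),np.sin(PSI),0]); EY=np.array([-np.sin(PSI),np.cos(PSI),0]); EZ=np.array([0,0,1.])
def W(x,y,z): return O+x*EX+y*EY+z*EZ
def ori(s=1,tilt=TILT):
    d=np.sin(tilt)*EX-np.cos(tilt)*EZ; y=s*EY
    return Ro.from_matrix(np.c_[np.cross(y,d),y,d]).as_rotvec()
D=np.sin(TILT)*EX-np.cos(TILT)*EZ
E
python3 - <<'E'
from station import *
from h import *
for s in(1,-1):
    for p in(W(-.18,.0,.27),W(0,.125,.08)+.019*D,W(0,-.125,.08)+.019*D,W(0,-.125,.15)+.019*D,W(-.15,-.31,.075)+.019*D,W(-.15,-.31,.16)+.019*D,W(-.15,.125,.17)+.019*D):
        q=solve_ik(p,ori(s)); print(s,p.round(3),None if q is None else np.round(q,2))
s=1 if solve_ik(W(-.18,0,.27),ori(1)) is not None else -1
q1=solve_ik(W(-.18,0,.27),ori(1));q2=solve_ik(W(-.18,0,.27),ori(-1))
s=1 if q2 is None or (q1 is not None and abs(q1[5])<abs(q2[5])) else -1
move_ptp(W(-.18,0,.27),ori(s)); print(s,read_clock())
m=camera_model("wrist"); im=snapshot("wrist"); cv2.imwrite("pics/w0.png",im[...,::-1])
import json; json.dump({k:np.array(v).tolist() for k,v in m.items()},open("w0.json","w"))
print(m)
E
```

```text
1 [0.47  0.082 0.27 ] [ 0.23 -0.24  2.06 -0.35  0.73 -1.  ]
1 [0.679 0.176 0.065] [ 0.31  0.55  1.68 -0.76  0.41 -0.48]
1 [ 0.64  -0.071  0.065] [-0.17  0.42  1.89  0.06  0.17 -1.65]
1 [ 0.64  -0.071  0.135] [-0.17  0.3   1.85  0.03  0.33 -1.62]
1 [ 0.463 -0.231  0.06 ] None
1 [ 0.463 -0.231  0.145] None
1 [0.531 0.199 0.155] [ 0.46  0.17  1.96 -0.72  0.57 -0.42]
-1 [0.47  0.082 0.27 ] [ 0.23 -0.24  2.06 -0.35  0.73  2.14]
-1 [0.679 0.176 0.065] None
-1 [ 0.64  -0.071  0.065] [-0.17  0.42  1.89  0.06  0.17  1.5 ]
-1 [ 0.64  -0.071  0.135] [-0.17  0.3   1.85  0.03  0.33  1.53]
-1 [ 0.463 -0.231  0.06 ] [-0.7   0.22  2.19  1.18  0.35 -0.04]
-1 [ 0.463 -0.231  0.145] [-0.7   0.03  2.14  0.74  0.5   0.45]
-1 [0.531 0.199 0.155] None
1 1.8
{'fx': 270.05101113943505, 'fy': 270.05101113943505, 'cx': 259.26202883400174, 'cy': 191.69971389503755, 'rvec': array([-1.77225203, -1.51700805, -0.75576803]), 'tvec': array([-0.15423792, -0.46238748, -0.00505274])}
```

View pics/w0.png

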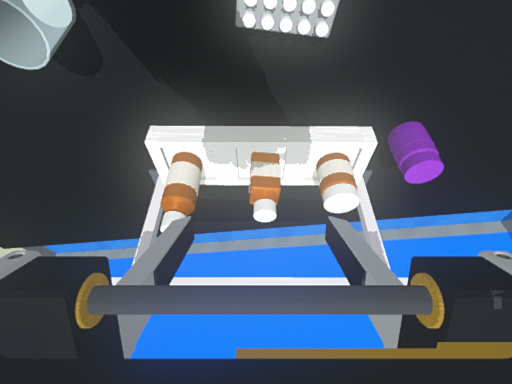

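The wrist view, which is upside down, shows the tall bottle's axis running from (187,155) to (172,222). The square bottle is at (265,155–215) and the jar runs from (332,155) to (342,205). The tray front corners are at about (147,127) and (376,127). The purple jar at (415,150) and the beaker at (35,25) are clear of the work. I'll check my estimates against this view and run IK at a smaller tilt, because J5 is near singular at 38°.

```bash
sed -i 's/radians(38)/radians(28)/' h.py; python3 - <<'E'
from station import *
from h import *
import json
m=camera_model("top"); w=json.load(open("w0.json"))
def rk(p): r=p-O; return np.array([r@EX,r@EY]).round(4)
for n,uv,z,h in[("jar",(195,130),.118,.088),("tall",(313.7,143.4),.17,.14),("sq",(249.3,136.6),.145,.115)]:
    p=onz(m,uv,z); b=p.copy(); b[2]=.03; c=p.copy(); c[2]=.03+h/2
    print(n,rk(p),"wrist top",proj(w,p).round(1),"mid",proj(w,c).round(1),"base",proj(w,b).round(1))
for y in(.1875,-.1875):
    print("tray",proj(w,W(-.055,y,.04)).round(1),proj(w,W(-.055,y,0)).round(1))
im=cv2.imread("pics/w0.png"); hsv=cv2.cvtColor(im,cv2.COLOR_BGR2HSV)
am=cv2.inRange(hsv,(5,120,60),(20,255,255)); 
n,l,s,c=cv2.connectedComponentsWithStats(am)
for i in range(1,n):
    if s[i][4]>40: print("amber",s[i],c[i].round(1))
g=(hsv[...,2]>130).astype(np.uint8)
print("rows of tray at cols",[(x,np.where(g[100:190,x])[0][[0]]+100) for x in(160,220,310,360)],"cols at row135",np.where(g[135,130:390])[0][[0,-1]]+130)
from itertools import product
qs=[]
A=[(-.09,.127,.19),(.004,.127,.14),(.004,.127,.08),(.004,.127,.14),(-.10,.127,.15),(-.165,-.09,.15),(-.165,-.09,.05),(-.165,-.09,.2),(-.09,-.125,.19),(0,-.125,.15),(0,-.125,.105),(0,-.125,.15),(-.085,-.125,.17),(-.085,.125,.17)]
for s in(1,-1):
  for a in A:
    q=solve_ik(W(*a)+.019*D,ori(s)); print(s,a,None if q is None else np.round(q,2))
E
```

```text
jar [0.0057 0.1295] wrist top [339.4 201.9] mid [334.7 180.6] base [330.6 161.7]
tall [ 0.0016 -0.1278] wrist top [171.7 229.3] mid [180.1 191.4] base [186.9 160.2]
sq [0.0021 0.0076] wrist top [263.5 215. ] mid [263.1 185.6] base [262.8 160.4]
tray [375.9 140. ] [369.7 123.8]
tray [141.  140.1] [147.2 123.9]
amber [172 153  25  10 160] [183.5 157. ]
amber [252 153  27   9 206] [264.7 157.1]
amber [330 153  19   8  56] [339.  155.7]
amber [321 173  35  21 207] [340.  179.9]
amber [250 176  31  29 671] [264.6 188.4]
amber [161 184  34  32 817] [177.9 198.6]
amber [ 86 273  22  15 133] [ 97.7 279.7]
amber [273 350  73   8 439] [310.2 353.4]
rows of tray at cols [(160, array([126])), (220, array([126])), (310, array([126])), (360, array([126]))] cols at row135 [146 375]
1 (-0.09, 0.127, 0.19) [ 0.36  0.27  1.71 -0.34  0.75 -0.85]
1 (0.004, 0.127, 0.14) [ 0.28  0.5   1.52 -0.31  0.7  -0.94]
1 (0.004, 0.127, 0.08) [ 0.28  0.58  1.56 -0.36  0.59 -0.87]
1 (0.004, 0.127, 0.14) [ 0.28  0.5   1.52 -0.31  0.7  -0.94]
1 (-0.1, 0.127, 0.15) [ 0.37  0.31  1.77 -0.39  0.67 -0.79]
1 (-0.165, -0.09, 
[... 693 characters left out ...]
56 -0.36  0.59  2.27]
-1 (0.004, 0.127, 0.14) [ 0.28  0.5   1.52 -0.31  0.7   2.2 ]
-1 (-0.1, 0.127, 0.15) [ 0.37  0.31  1.77 -0.39  0.67  2.35]
-1 (-0.165, -0.09, 0.15) [-0.08 -0.01  2.14 -0.07  0.52  1.7 ]
-1 (-0.165, -0.09, 0.05) [-0.08  0.21  2.21 -0.16  0.23  1.79]
-1 (-0.165, -0.09, 0.2) [-0.08 -0.09  2.09 -0.06  0.66  1.68]
-1 (-0.09, -0.125, 0.19) [-0.17  0.09  1.93  0.02  0.63  1.54]
-1 (0, -0.125, 0.15) [-0.17  0.34  1.73  0.01  0.58  1.55]
-1 (0, -0.125, 0.105) [-0.17  0.4   1.76  0.02  0.49  1.54]
-1 (0, -0.125, 0.15) [-0.17  0.34  1.73  0.01  0.58  1.55]
-1 (-0.085, -0.125, 0.17) [-0.17  0.13  1.94  0.02  0.58  1.54]
-1 (-0.085, 0.125, 0.17) [ 0.35  0.3   1.73 -0.36  0.71  2.3 ]
```

```bash
cat >> h.py <<'E'
O=O+.002*EY
def T(x,y,z): return W(x,y,z)+.019*D     # TCP for a grasp point given in the rack frame
E
cat > ops.py <<'E'
from station import *
from h import *
R=ori(1)
def grasp(x,y,z,dia,back=.11):
    move_ptp(T(x,y,z)-back*D,R); move_l(T(x,y,z),feed=.12)
    command_gripper(dia-.01,force=30); g=read_finger_gap(); print("gap",round(g,4),"F",read_finger_force(),"t",read_clock())
    assert abs(g-dia)<.006, "no grip"
def line(*ps,feed=.15):
    for p in ps: move_l(T(*p),feed=feed)
def place(x,y,z):
    move_l(T(x,y,z+.006),feed=.1); sleep(.2)
    hit=move_l(T(x,y,z-.006),feed=.02,threshold=3); p=read_tool_pos()
    print("contact",hit,"above nominal",round(p[2]-T(x,y,z)[2],4),"F",np.round(read_force(),1))
    command_gripper(.094); sleep(.1); move_l(read_tool_pos()-.11*D,feed=.15); print("t",read_clock())
def pic(n,f):
    m=camera_model(n); cv2.imwrite(f"pics/{f}.png",snapshot(n)[...,::-1]); return m
E
python3 - <<'E'
from ops import *
x,y,z=.0057,.1305,.077
grasp(x,y,z,.06)
line((x,y,z+.04),(-.11,y,z+.04),(-.165,-.09,z+.04))
print("gap",read_finger_gap(),read_force(),read_clock())
place(-.165,-.09,z-.03)
pic("wrist","w1");pic("scene","s1")
E
python3 -c "
import cv2,numpy as np
a=cv2.imread('pics/w1.png');b=cv2.imread('pics/s1.png')
cv2.imwrite('pics/c1.png',cv2.resize(np.hstack([a,b]),(800,300)))"
```

```text
gap 0.0588 F 29.999835065100342 t 4.45
gap 0.058984856754788484 [ 0.03190055  0.30866461 -3.16992179] 7.4583
contact True above nominal -0.0003 F [ 2.2  0.4 -0.5]
t 10.5583
```

View pics/c1.png

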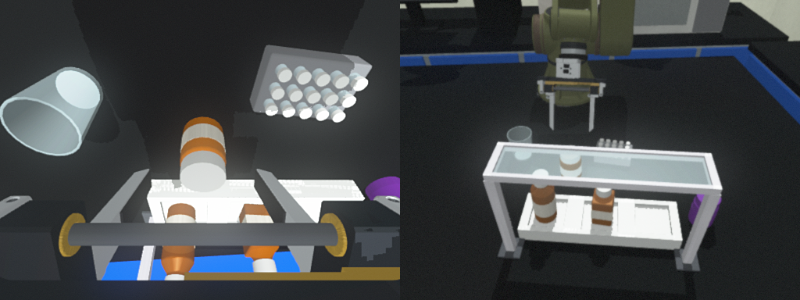

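The jar stands upright on the bench. In the wrist half it is at about (203,155) in the composite, and the beaker and vial block are undisturbed. The tall bottle at (178,240) and square bottle at (258,235) are still in the rack. Next I move the bottle to bay0.

```bash
python3 - <<'E'
from ops import *
x,y,z=.0016,-.129,.102
grasp(x,y,z,.054)
u=z+.027
line((x,y,u),(-.085,y,u),(-.085,.125,u),(0,.125,u))
print("gap",read_finger_gap(),read_force(),read_clock())
place(0,.125,z)
pic("wrist","w2");pic("scene","s2")
E
python3 -c "
import cv2,numpy as np
a=cv2.imread('pics/w2.png');b=cv2.imread('pics/s2.png')
cv2.imwrite('pics/c2.png',cv2.resize(np.hstack([a,b]),(800,300)))"
```

```text
gap 0.0533 F 29.770163968205452 t 13.1833
gap 0.053660802379401976 [-0.69382473 -0.37255615 -2.51013188] 16.8
contact True above nominal -0.0003 F [-3.2 -1.3  4.7]
t 19.5333
```

View pics/c2.png

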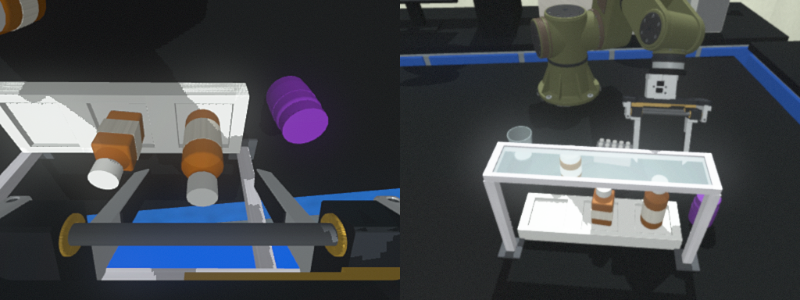

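The tall bottle is upright in bay0, at (202,155) in the wrist half and (655,208) in the scene half. The square bottle hasn't moved. Next I move the jar to bay2.

```bash
python3 - <<'E'
from ops import *
grasp(-.165,-.09,.047,.06)
u=.114
line((-.165,-.09,u),(-.10,-.125,u),(0,-.125,u))
print("gap",read_finger_gap(),read_force(),read_clock())
place(0,-.125,.077)
pic("wrist","w3")
move_ptp(W(-.22,0,.30),R); sleep(.3)
pic("scene","s3");pic("top","t3");print(read_clock())
E
python3 -c "
import cv2,numpy as np
a,b,c=[cv2.imread(f'pics/{n}.png') for n in('w3','s3','t3')]
t=cv2.resize(np.hstack([a,b]),(800,300));d=cv2.imread('pics/top0.png')
cv2.imwrite('pics/c3.png',np.vstack([t,cv2.resize(np.hstack([c,d]),(800,300))]))"
```

```text
gap 0.0593 F 30.00024158740416 t 22.4
gap 0.0587713629910901 [ 0.23639426  0.58857404 -3.07211463] 24.4583
contact True above nominal -0.0001 F [2.  0.2 1.4]
t 27.225
28.6917
```

View pics/c3.png

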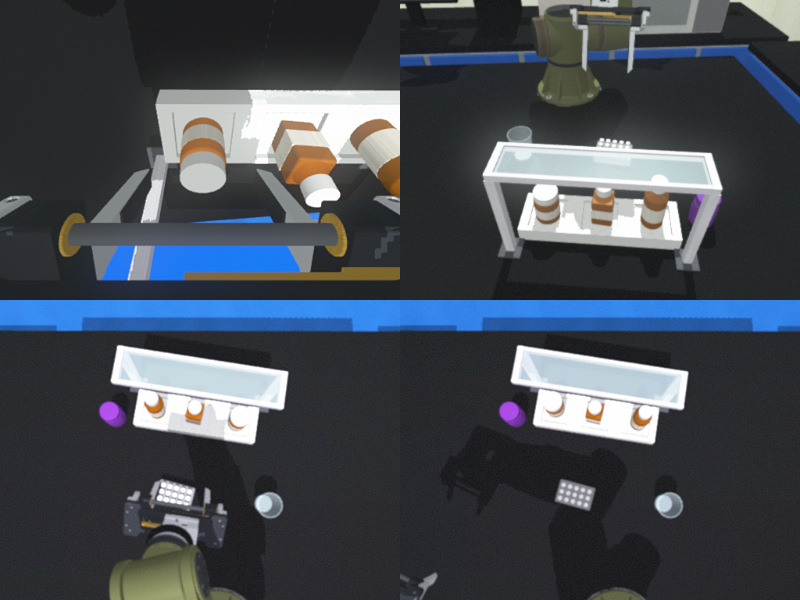

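The jar is upright in bay2, at (202,155) in the wrist view. The bottle is in bay0, and the square bottle, beaker, vial block and purple jar match the first picture. I'm handing it in.

```bash
python3 -c "
from station import *
print(sign_off(),read_clock())"
```

```text
the job is handed in; nothing more can be done
the job is handed in; nothing more can be done
```

The tall bottle (now in the left bay) and the squat jar (now in the right bay) are swapped, both standing upright by the last pictures with nothing else visibly moved, and the job was handed in at about 29 s of the allowed 72 s; the hand-in returned no verdict.

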